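# Seat a turned roller in a V-cradle and clamp it

### The arm

A 6-joint arm with a two-finger parallel gripper is mounted at the origin on the work surface. World frame = base frame: x ahead of the robot, y to its left, z up, the work surface at z = 0. Lengths are in mm, angles in rad, forces in N, time in s.
With the tool pointing down it reaches from about 350 to 975 mm from the base axis. Payload 7.1 kg.
Tool frame: the origin (TCP) lies midway between the tips of the shut fingers; the grasp point (between the pads) lies pinch_z behind it (pinch_z is the distance from the TCP to the grasp point, in mm); z points along the fingers, y is the line along which they close (so a half turn about z gives the same grasp; the last joint's range is limited). The gripper opens to 88 mm and grips with 3 to 60 N. Pads are 20 mm wide; open, the fingers measure 115 mm over their backs; the gripper's body (75 mm by 178 mm) begins 61 mm behind the grasp point.
Start: joints at [-1.194, 0.423, 1.63, -0, 1.089, -0.019], TCP at [240.982, -576.656, 222.675] pointing down, gripper open.
Joint ranges: [-3, 3], [-0.9, 2.11], [0.09, 2.58], [-1.31, 4.45], [0.11, 2.69], [-2.54, 2.54]. Speed limits (rad/s): [2.39, 2.39, 3.01, 3.14, 3.14, 3.14].

### API

Orientations are given as a rotation vector (axis times angle).
In Python, from workcell import get_obs, get_image, close_job, pinch_z gives the robot as it stands.
- The arm moves only by the tool jog_arm, never from a script. Its argument "commands" is a list of rows, each a list of 3 entries, a list of its own where there are three numbers: the gripper command: -1 is shut, 1 is fully open, values between are in proportion, then the shift along the tool's x, y, z as a fraction of full scale, then the turn, a rotation vector about the tool's x, y, z as a fraction of full scale. In form: [[gripper, [tx, ty, tz], [rx, ry, rz]], ...]. A call has 1 to 10 rows; each row shifts and turns the commanded pose from where the row before left it, along the tool's axes as they then stand; what a row does not reach is not made up. Full scale, the value 1, is 0.1 m for a shift and 45 degrees for a turn. A row lasts 1/10 s, in which the tool goes at most 50 mm and 8.59 degrees, less where a joint would pass 70% of its speed; a pose out of reach is approached as far as the arm can. A call with a number of a shift or a turn outside -1 to 1 is refused whole. A call with a gripper value outside its range is refused whole. The fingers move at their own pace and stop on an object; the grip force is fixed at half the most. Time passes only in rows, so rows that do not move let the fingers close. It gives the time, the measured TCP pose, the force, the opening and the grip force at its end, in the units of the state.
- get_obs(): the state, without advancing time (a new reading comes with each control period).
- get_image(name): name is "side" or "top"; returns a dict with "image" (384x512x3 uint8, blue, green, red), "z_map" (384x512 float32, mm along the optical axis (not along the pixel's ray), 0 where there is no reading), "intrinsics" (3x3 intrinsics, pixels), "eye" and "orientation" of the camera in the world. Camera axes: x right, y down, z forward; pixel columns grow to the right and rows downward; lengths in mm; the calibration is good to about 2 mm. A picture is of the moment at which its call begins.
- close_job(): hands the job in; it is judged then, once.
The state is a dict: "t": time; "qpos": joint angles; "qvel": joint speeds; "joint_torque": joint torques, N m; "ee_pos": TCP position; "orientation": TCP orientation; "ft_force": force on the tool from outside, world axes, zero at the start; "moment": the same for the moment, N m; "width": finger opening in mm; "grasp_force": force on a finger pad.
Only numpy, scipy, OpenCV 4.12 (cv2) and the standard library are available. Lean on these libraries where they do the work, as an engineer would, in place of code of your own. Each camera call takes 0.05 s, during which the arm holds its last target. There are 200 camera calls.

### The job

Take the turned wooden roller from its rest and lower it into the two V-saddles of the cradle, midway between them, feeling gently for the V, whose exact height and sideways setting are not known, so that it beds on both flanks; press it home lightly in the V (with about 5 N) before letting go, and do not ram or drop it. Then swing the steel clamp arm over and press its end down on the roller with about 10 N (at least 6, never over 22), and leave it closed with the roller bedded. Do not disturb the mallet, the chisel or the offcut.

Things in the scene. Friction and masses are not known exactly. Their poses are not given: they have to be found in the camera images.
- roller: Turned beech roller: plain cylinder 40 mm in diameter, 200 mm long, with a thin journal (16 mm diameter, 16 mm long) at each end; 0.14 to 0.28 kg. Origin at its middle, on its axis; x runs along it. It lies level on a low rest, axis 48 mm above the bench; the middle 130 mm is free to grip from above, down to the rest's board (12 mm high).
- jig: Base of the V-cradle jig: wooden channel fixed to the bench, 270 mm long (its x), 106 mm wide (its y), 50 mm high. Origin at the centre of its underside, z up. In it stands a rigid wooden cradle with two 90-degree V-saddles, open upwards, running along the jig's x. The cradle's setting in height and sideways differs each time, and none of the listed poses shows it.
- v_nominal (a point): Fixed point on the jig, 115 mm above its origin: where the middle of a bedded roller's axis would lie at the cradle's middle setting. The true one is up to 22 mm higher or lower and up to 5 mm to either side (jig y), always parallel to jig x. Saddles: 50 to 95 mm either side of the middle, flanks 40 mm wide; between them 100 mm is free for fingers, down to 50 mm below the axis.
- clamp (a joint): Angle (rad) of the steel clamp arm hinged on the cradle. 0: its rubber pad bears on a bedded roller, arm level, pointing to jig +y. At the start 1.2 to 1.4: nearly upright, clear of a roller lowered straight in. Below 0: no roller under it. A stiff hinge (about 3 N at its end) holds it wherever left. To close, push the outer face of its end from the jig's -y side over along its arc, then down.
- hinge_nominal (a point): Fixed point: the clamp's hinge at the cradle's middle setting (the true one shifts with the cradle, like the V): 80 mm along jig x, 75 mm towards jig -y and 28 mm above the bedded roller's middle. Hinge line along jig x. The arm's end is a flat plate 34 mm wide (jig x), 62 to 97 mm from the hinge line, 10 mm thick, its outer face 8 mm above the hinge line at angle 0; pad at 75 mm.
- mallet: Bystander: wooden joiner's mallet lying on the bench, barrel head 72 mm in diameter and 120 mm long, handle 170 mm. Origin under the head.
- chisel: Bystander: chisel lying on the bench, 240 mm long, 24 mm high. Origin on the bench near its middle.
- offcut: Bystander: plain wooden offcut 60 x 90 x 30 mm on the bench. Origin at the centre of its underside.

How it is judged:
By the outcome, as a careful person would: the job done as asked, in the order asked, and still so for the second after the job is handed in, with the robot touching nothing.
It also fails if it takes over 72 s, if anything falls off the work surface, if the arm or the gripper's body presses on something with over 40 N, if the wrist force passes 120 N, or if a joint passes its speed limit or range.

## Working session

There is one attempt and no reset: what is moved stays moved. The work goes in short steps, Python scripts to look and compute and a tool call to move; the robot and the scene stay as the last step left them, time stands still between calls to the robot, and variables do not carry over. Pictures are saved under pics/ and viewed, at most 10 in all, crops included, and the job is handed in when it is done.

Besides the shell and the picture viewer there is one more tool, called after "Call:" by a JSON object that holds its "method" and its "body", one argument or row to a line. jog_arm: Moves the arm, as the interface text tells. Its arguments: {"type":"object","properties":{"commands":{"type":"array","items":{"type":"array"}}},"required":["commands"]}

```bash
mkdir -p pics
cat > h.py <<'E'
import numpy as np,cv2
from workcell import get_obs,get_image,close_job,pinch_z
from scipy.spatial.transform import Rotation as R
def rot(o):
    o=np.array(o,float)
    if o.shape==(3,3): return o
    return R.from_rotvec(o).as_matrix() if o.size==3 else R.from_quat(o).as_matrix()
def cloud(d):
    K=np.array(d['intrinsics']);z=d['z_map'];v,u=np.mgrid[:z.shape[0],:z.shape[1]]
    P=np.stack([(u-K[0,2])/K[0,0]*z,(v-K[1,2])/K[1,1]*z,z],-1)
    W=P@rot(d['orientation']).T+np.array(d['eye']);W[z<=0]=np.nan
    return W
E
python3 - <<'E'
from h import *
for n in('top','side'):
    d=get_image(n);cv2.imwrite(f'pics/{n}0.png',d['image']);np.savez(f'{n}0.npz',**d)
    print(n,d['eye'],d['orientation'],d['intrinsics'],(d['z_map']>0).mean())
print(get_obs(),pinch_z)
E
```

```text
top [499.23496914  23.22423805 795.96116724] [-2.15044252  2.19676954 -0.09791972] [[365.67791901   0.         258.78245189]
 [  0.         365.67791901 200.58746765]
 [  0.           0.           1.        ]] 0.9962158203125
side [368.13881498 476.56814012 584.24786664] [-0.60690222  2.68488885 -1.14991216] [[361.30887281   0.         254.40488678]
 [  0.         361.30887281 194.63528316]
 [  0.           0.           1.        ]] 0.9961903889973959
{'t': 0.1, 'qpos': array([-1.19402080e+00,  4.23726600e-01,  1.63061222e+00,  1.99044325e-05,
        1.08860599e+00, -1.89860109e-02]), 'qvel': array([-0.00048962,  0.00042675, -0.00241238,  0.00053633, -0.00063735,
        0.00176024]), 'joint_torque': array([-2.16343633e-04, -5.45616174e+01, -2.74325234e+01,  6.45243027e-02,
        1.87526242e-02, -5.06399113e-05]), 'ee_pos': array([ 240.7957039 , -576.20533641,  222.00358109]), 'orientation': array([-3.07898088e+00, -6.17335242e-01,  3.50545263e-04]), 'ft_force': array([ 0.42222844, -0.64908489, -0.08022915]), 'moment': array([-0.07647724, -0.01739604,  0.01405763]), 'grasp_force': 0.0, 'width': 87.74447727606692} 18.700000000000003
```

View pics/top0.png

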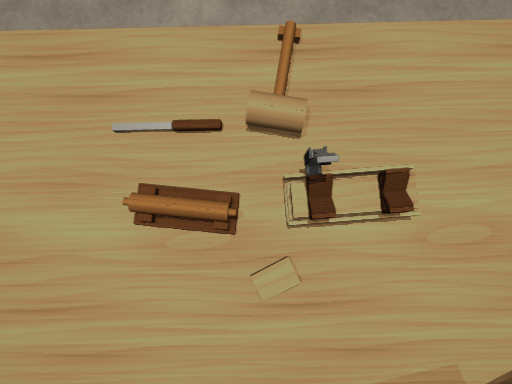

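View pics/side0.png

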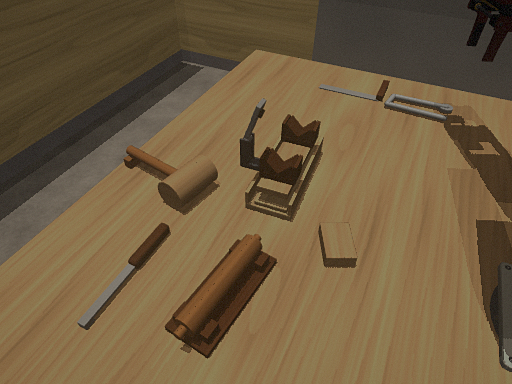

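Top view: the roller lies at about (180,207) on its rest, and the jig is at (350,195) with saddles at (320,195) and (396,190). The clamp is upright at (318,160), on the world +x side, so jig +x ≈ world +y and jig +y points towards the robot. The side view agrees. Next I'll measure from the depth maps.

Run:
```python
from h import *
T=dict(np.load('top0.npz'));S=dict(np.load('side0.npz'));WT=cloud(T);WS=cloud(S)
def reg(W,u0,u1,v0,v1): return W[v0:v1,u0:u1].reshape(-1,3)
print('bench z',np.nanmedian(reg(WT,60,110,230,300)[:,2]),np.nanmedian(reg(WS,280,320,310,350)[:,2]))
for n,W,b in(('T',WT,(115,245,180,240)),('S',WS,(160,290,225,360))):
    p=reg(W,*b); q=p[(p[:,2]>54)&(p[:,2]<80)]
    (c,sz,a)=cv2.minAreaRect(q[:,:2].astype(np.float32)); 
    m=q[:,:2].mean(0);u,s,vt=np.linalg.svd(q[:,:2]-m,full_matrices=False)
    pr=(q[:,:2]-m)@vt[0]
    print(n,'roller',c,sz,'dir',np.degrees(np.arctan2(vt[0,1],vt[0,0])),'zmax',np.percentile(q[:,2],98),len(q))
# jig: everything above 15mm in region
p=np.vstack([reg(WT,275,430,140,235)]); q=p[(p[:,2]>42)&(p[:,2]<54)]
for zlo,zhi in((42,54),):
    # keep only jig rails
    (c,sz,a)=cv2.minAreaRect(q[:,:2].astype(np.float32));print('jig',c,sz,a,len(q))
    print(cv2.boxPoints((c,sz,a)))
q=p[(p[:,2]>58)];print('high',np.nanmax(q,0),np.nanmin(q,0))
np.save('pj.npy',p)
```

```text
bench z 0.7941351013137137 0.6035989590571944
T roller (559.3390502929688, 186.92828369140625) (232.000732421875, 38.89140701293945) dir -97.01064553589659 zmax 70.35895712114001 1942
S roller (558.4666748046875, 185.4404296875) (232.1354217529297, 39.21503448486328) dir 82.59275149215485 zmax 69.51360581440349 2488
jig (577.3668212890625, -166.22132873535156) (106.16925048828125, 269.5624694824219) 3.2592272758483887 978
[[ 516.70526   -34.676147]
 [ 532.0308   -303.80258 ]
 [ 638.0284   -297.7665  ]
 [ 622.7028    -28.640076]]
high [653.55130976 -39.75173069 240.460254  ] [ 526.64526832 -292.98452873   58.0942043 ]
```

Run:
```python
from h import *
T=dict(np.load('top0.npz'));S=dict(np.load('side0.npz'))
a=np.radians(93.26);ex=np.array([np.cos(a),np.sin(a)]);ey=np.array([-ex[1],ex[0]]);c=np.array([577.4,-166.2])
for n,d in(('T',T),('S',S)):
    W=cloud(d).reshape(-1,3);W=W[~np.isnan(W[:,0])];J=np.c_[(W[:,:2]-c)@ex,(W[:,:2]-c)@ey,W[:,2]]
    for s in(1,-1):
        q=J[(np.abs(J[:,0]*s-72)<17)&(np.abs(J[:,1])<45)&(J[:,2]>60)&(J[:,2]<160)]
        b=np.arange(-45,46,5)
        print(n,s,[(int(y+2),round(float(np.median(q[(q[:,1]>=y)&(q[:,1]<y+5),2])),1)) for y in b if ((q[:,1]>=y)&(q[:,1]<y+5)).sum()>2])
    q=J[(np.abs(J[:,0])<110)&(J[:,1]<-40)&(J[:,1]>-130)&(J[:,2]>60)]
    for z in range(60,250,15):
        k=q[(q[:,2]>=z)&(q[:,2]<z+15)]
        if len(k)>2: print(n,'clamp z',z,len(k),k.min(0).round(),k.max(0).round())
```

```text
T 1 [(-43, 93.7), (-38, 118.4), (-33, 117.8), (-28, 116.1), (-23, 116.6), (-18, 111.3), (-13, 106.4), (-8, 101.9), (-3, 96.6), (2, 92.2), (7, 93.1), (12, 98.3), (17, 103.0), (22, 107.7), (27, 112.7), (32, 116.6), (37, 116.9), (42, 118.3)]
T -1 [(-38, 117.7), (-33, 117.9), (-28, 116.1), (-23, 116.5), (-18, 111.3), (-13, 106.3), (-8, 101.1), (-3, 96.3), (2, 91.7), (7, 92.9), (12, 97.9), (17, 102.7), (22, 108.1), (27, 112.8), (32, 117.0), (37, 116.2), (42, 118.0)]
T clamp z 75 8 [ 95. -79.  83.] [ 97. -47.  90.]
T clamp z 90 213 [ 65. -79.  91.] [ 97. -40. 104.]
T clamp z 105 17 [ 92. -80. 105.] [ 97. -60. 118.]
T clamp z 120 15 [ 94. -78. 121.] [ 97. -60. 135.]
T clamp z 135 22 [ 68. -79. 135.] [ 97. -60. 150.]
T clamp z 150 78 [ 64. -81. 150.] [ 97. -60. 165.]
T clamp z 165 15 [ 72. -72. 167.] [ 89. -65. 177.]
T clamp z 180 15 [ 73. -66. 181.] [ 89. -60. 195.]
T clamp z 195 17 [ 73. -61. 195.] [ 97. -52. 209.]
T clamp z 210 35 [ 65. -56. 210.] [ 97. -43. 223.]
T clamp z 225 109 [ 63. -50. 226.] [ 97. -40. 240.]
T clamp z 240 7 [ 68. -45. 240.] [ 92. -42. 240.]
S 1 [(-43, 93.7), (-33, 
[... 273 characters left out ...]
6), (-8, 102.8), (-3, 99.0), (2, 93.1), (7, 91.1), (12, 96.1), (17, 101.9), (22, 105.8), (27, 110.2), (32, 115.0), (37, 116.1), (42, 118.4)]
S clamp z 75 45 [ 92. -78.  82.] [ 96. -41.  90.]
S clamp z 90 161 [ 64. -79.  90.] [ 96. -40. 104.]
S clamp z 105 81 [ 65. -79. 105.] [ 97. -59. 120.]
S clamp z 120 81 [ 65. -78. 120.] [ 96. -59. 135.]
S clamp z 135 75 [ 61. -78. 136.] [ 96. -59. 150.]
S clamp z 150 77 [ 62. -79. 150.] [ 97. -59. 165.]
S clamp z 165 41 [ 73. -70. 165.] [ 89. -55. 180.]
S clamp z 180 35 [ 71. -64. 181.] [ 89. -50. 194.]
S clamp z 195 29 [ 72. -59. 195.] [ 97. -44. 210.]
S clamp z 210 46 [ 65. -54. 210.] [ 97. -40. 224.]
S clamp z 225 42 [ 64. -48. 225.] [ 97. -40. 240.]
```

```bash
cat >> h.py <<'E'
def go(p,yaw):
    """print tool-frame shift (mm) after turning to yaw (deg), and turn about tool z (deg)"""
    o=get_obs();r=rot(o['orientation']);y0=np.degrees(np.arctan2(r[1,0],r[0,0]))
    c,s=np.cos(np.radians(yaw)),np.sin(np.radians(yaw));Rt=np.array([[c,s,0],[s,-c,0],[0,0,-1]])
    d=np.array(p)-o['ee_pos']
    print('t',o['t'],'pos',o['ee_pos'].round(1),'yaw',y0.round(2),'tilt',np.degrees(np.arccos(-r[2,2])).round(2),'F',np.round(o['ft_force'],1),'w',round(o['width'],1),'g',o['grasp_force'])
    print('shift/100',(Rt.T@d/100).round(3),'shift in present axes',(r.T@d/100).round(3),'turn about z /45:',round((y0-yaw)/45,3))
E
python3 -c "
from h import *
go([559,186.2,150],82.8)"
```

```text
t 0.1 pos [ 240.8 -576.2  222. ] yaw 22.67 tilt 0.08 F [ 0.4 -0.6 -0.1] w 87.7 g 0.0
shift/100 [7.963 2.201 0.72 ] shift in present axes [ 5.875 -5.807  0.728] turn about z /45: -1.336
```

Call:
{"method": "jog_arm", "body": {
  "commands": [
    [1,[0,0,0],[0,0,-0.19]],
    [1,[0,0,0],[0,0,-0.19]],
    [1,[0,0,0],[0,0,-0.19]],
    [1,[0,0,0],[0,0,-0.19]],
    [1,[0,0,0],[0,0,-0.19]],
    [1,[0,0,0],[0,0,-0.19]],
    [1,[0,0,0],[0,0,-0.19]],
    [1,[0.47,0.13,0],[0,0,-0.006]],
    [1,[0.47,0.13,0],[0,0,0]],
    [1,[0.47,0.13,0],[0,0,0]]
  ]
}}

```text
t: 1.1
ee_pos: [297.6, -440.1, 222.1]
orientation: [-2.357, -2.076, -0.0]
ft_force: [0.8, -0.0, 0.5]
width: 87.5
grasp_force: 0.0
```

Call:
{"method": "jog_arm", "body": {
  "commands": [
    [1,[0.47,0.13,0],[0,0,0]],
    [1,[0.47,0.13,0],[0,0,0]],
    [1,[0.47,0.13,0],[0,0,0]],
    [1,[0.47,0.13,0],[0,0,0]],
    [1,[0.47,0.13,0],[0,0,0]],
    [1,[0.47,0.13,0],[0,0,0]],
    [1,[0.47,0.13,0],[0,0,0]],
    [1,[0.47,0.13,0],[0,0,0]],
    [1,[0.47,0.13,0],[0,0,0]],
    [1,[0.47,0.13,0],[0,0,0]]
  ]
}}

```text
t: 2.1
ee_pos: [485.7, 10.3, 222.6]
orientation: [2.356, 2.078, -0.0]
ft_force: [1.5, 0.4, -0.5]
width: 87.7
grasp_force: 0.0
```

```bash
python3 -c "
from h import *
go([559,186.2,30],82.8)"
```

```text
t 2.1 pos [485.7  10.3 222.6] yaw 82.81 tilt 0.01 F [ 1.5  0.4 -0.5] w 87.7 g 0.0
shift/100 [1.837 0.507 1.926] shift in present axes [1.837 0.507 1.926] turn about z /45: 0.0
```

Call:
{"method": "jog_arm", "body": {
  "commands": [
    [1,[0.45,0.12,0.2],[0,0,0]],
    [1,[0.45,0.12,0.2],[0,0,0]],
    [1,[0.45,0.12,0.2],[0,0,0]],
    [1,[0.3,0.1,0.2],[0,0,0]],
    [1,[0,0,0],[0,0,0]],
    [1,[0,0,0],[0,0,0]]
  ]
}}

```text
t: 2.7
ee_pos: [550.3, 164.6, 142.5]
orientation: [-2.354, -2.079, 0.004]
ft_force: [-0.8, -1.0, 1.7]
width: 87.8
grasp_force: 0.0
```

```bash
python3 -c "
from h import *
go([559,186.2,30],82.8)"
```

```text
t 2.7 pos [550.3 164.6 142.5] yaw 82.89 tilt 0.14 F [-0.8 -1.   1.7] w 87.8 g 0.0
shift/100 [0.225 0.06  1.125] shift in present axes [0.226 0.062 1.125] turn about z /45: 0.002
```

Call:
{"method": "jog_arm", "body": {
  "commands": [
    [1,[0.22,0.06,0],[0,0,0]],
    [1,[0,0,0.3],[0,0,0]],
    [1,[0,0,0.3],[0,0,0]],
    [1,[0,0,0.3],[0,0,0]],
    [1,[0,0,0.2],[0,0,0]],
    [1,[0,0,0.02],[0,0,0]],
    [1,[0,0,0],[0,0,0]],
    [1,[0,0,0],[0,0,0]]
  ]
}}

```text
t: 3.5
ee_pos: [560.8, 185.2, 33.2]
orientation: [2.357, 2.076, 0.003]
ft_force: [0.3, -0.3, 0.3]
width: 88.0
grasp_force: 0.0
```

```bash
python3 -c "
from h import *
go([559,186.2,30],82.8)
d=get_image('top');cv2.imwrite('pics/t1.png',d['image'][100:300,80:280]);cv2.imwrite('pics/t1.png',cv2.resize(d['image'][120:290,80:280],None,fx=3,fy=3))"
```

```text
t 3.5 pos [560.8 185.2  33.2] yaw 82.75 tilt 0.13 F [ 0.3 -0.3  0.3] w 88.0 g 0.0
shift/100 [ 0.007 -0.019  0.032] shift in present axes [ 0.007 -0.019  0.032] turn about z /45: -0.001
```

View pics/t1.png

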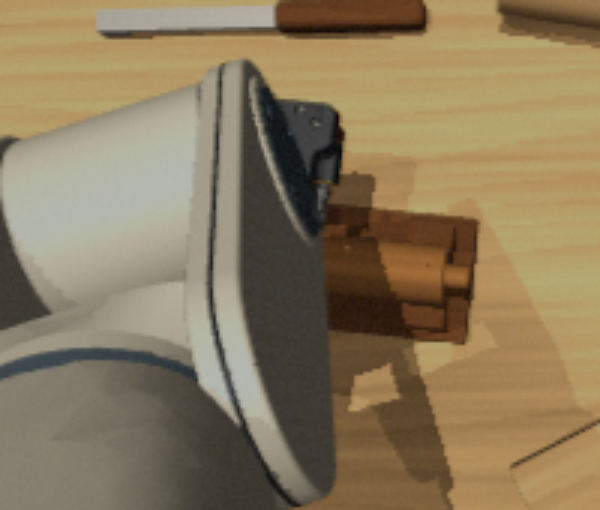

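The gripper straddles the roller, whose right end shows at about (400,265) in the crop. I'll trim the position slightly and grip.

Call:
{"method": "jog_arm", "body": {
  "commands": [
    [1,[0.01,-0.02,0.03],[0,0,0]],
    [-1,[0,0,0],[0,0,0]],
    [-1,[0,0,0],[0,0,0]],
    [-1,[0,0,0],[0,0,0]],
    [-1,[0,0,0],[0,0,0]],
    [-1,[0,0,0],[0,0,0]],
    [-1,[0,0,0],[0,0,0]],
    [-1,[0,0,0],[0,0,0]]
  ]
}}

```text
t: 4.35
ee_pos: [560.2, 186.9, 29.2]
orientation: [2.354, 2.076, 0.006]
ft_force: [4.6, -1.7, 0.3]
width: 39.6
grasp_force: 30.0
```

Call:
{"method": "jog_arm", "body": {
  "commands": [
    [-1,[0,0,-0.05],[0,0,0]],
    [-1,[0,0,-0.1],[0,0,0]],
    [-1,[0,0,-0.2],[0,0,0]],
    [-1,[0,0,-0.35],[0,0,0]],
    [-1,[0,0,-0.35],[0,0,0]],
    [-1,[0,0,-0.35],[0,0,0]],
    [-1,[0,0,-0.35],[0,0,0]],
    [-1,[0,0,-0.2],[0,0,0]],
    [-1,[0,0,0],[0,0,0]],
    [-1,[0,0,0],[0,0,0]]
  ]
}}

```text
t: 5.35
ee_pos: [557.2, 186.6, 223.2]
orientation: [-2.356, -2.078, 0.001]
ft_force: [-0.6, 0.5, -3.6]
width: 39.7
grasp_force: 30.0
```

```bash
python3 -c "
from h import *
go([572.8,-166.5,225],93.26)
o=get_obs();print(o['moment'])
d=get_image('side');W=cloud(d);q=W.reshape(-1,3);c=o['ee_pos']
k=q[(np.abs(q[:,1]-c[1])<150)&(np.abs(q[:,0]-c[0])<35)&(np.abs(q[:,2]-c[2]-18.7)<25)]
a=np.radians(82.8);s=(k[:,:2]-c[:2])@[np.cos(a),np.sin(a)]
print('along',s.min(),s.max());
for lo,hi in((-95,-30),(30,95)):
    m=k[(s>lo)&(s<hi)];print(len(m),np.percentile(m[:,2],[5,50,98]))
cv2.imwrite('pics/s1.png',d['image'])"
```

```text
t 5.35 pos [557.2 186.6 223.2] yaw 82.81 tilt 0.03 F [-0.6  0.5 -3.6] w 39.7 g 29.99622881412506
shift/100 [-3.534 -0.046 -0.018] shift in present axes [-3.484  0.597 -0.017] turn about z /45: -0.232
[ 0.00479017 -0.04039083 -0.01599156]
along -51.182238535978854 115.03494961061917
32 [235.55784574 244.61778596 252.61733757]
1598 [241.08578688 258.81463074 263.257542  ]
```

View pics/s1.png

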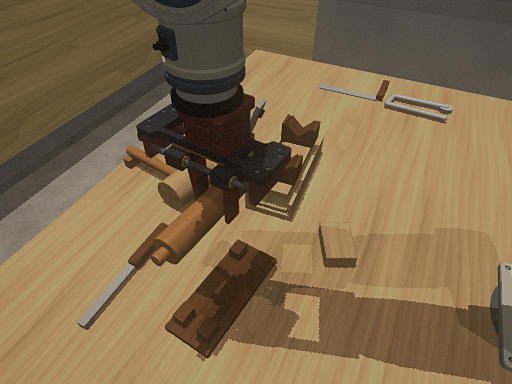

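The roller is held level and centred: its end is visible at (160,255) and the rest is empty. I'll carry it over the jig.

Call:
{"method": "jog_arm", "body": {
  "commands": [
    [-1,[0,0,0],[0,0,-0.116]],
    [-1,[0,0,0],[0,0,-0.116]],
    [-1,[-0.25,0,0],[0,0,0]],
    [-1,[-0.45,0,0],[0,0,0]],
    [-1,[-0.48,0,0],[0,0,0]],
    [-1,[-0.48,0,0],[0,0,0]],
    [-1,[-0.48,0,0],[0,0,0]],
    [-1,[-0.48,0,0],[0,0,0]],
    [-1,[-0.45,0,0],[0,0,0]],
    [-1,[-0.3,-0.05,0],[0,0,0]]
  ]
}}

```text
t: 6.4
ee_pos: [571.0, -152.6, 221.3]
orientation: [-2.158, -2.28, 0.003]
ft_force: [-0.1, -0.1, -2.8]
width: 39.6
grasp_force: 30.0
```

Call:
{"method": "jog_arm", "body": {
  "commands": [
    [-1,[-0.16,0,0],[0,0,0]],
    [-1,[0,0,0],[0,0,0]],
    [-1,[0,0,0],[0,0,0]],
    [-1,[0,0,0],[0,0,0]]
  ]
}}

```text
t: 6.8
ee_pos: [572.7, -164.5, 222.9]
orientation: [-2.155, -2.284, 0.0]
ft_force: [0.4, 0.4, -2.4]
width: 39.6
grasp_force: 30.0
```

```bash
python3 -c "
from h import *
go([572.8,-166.5,130],93.26)"
```

```text
t 6.8 pos [ 572.7 -164.5  222.9] yaw 93.31 tilt 0.08 F [ 0.4  0.4 -2.4] w 39.6 g 29.996623992919922
shift/100 [-0.02   0.     0.929] shift in present axes [-0.02   0.001  0.929] turn about z /45: 0.001
```

Call:
{"method": "jog_arm", "body": {
  "commands": [
    [-1,[-0.02,0,0.2],[0,0,0]],
    [-1,[0,0,0.3],[0,0,0]],
    [-1,[0,0,0.3],[0,0,0]],
    [-1,[0,0,0.15],[0,0,0]],
    [-1,[0,0,0.08],[0,0,0]],
    [-1,[0,0,0.05],[0,0,0]],
    [-1,[0,0,0],[0,0,0]],
    [-1,[0,0,0],[0,0,0]],
    [-1,[0,0,0],[0,0,0]]
  ]
}}

```text
t: 7.7
ee_pos: [573.7, -168.2, 116.6]
orientation: [2.157, 2.282, 0.001]
ft_force: [0.2, -0.4, -1.6]
width: 39.7
grasp_force: 30.0
```

```bash
python3 -c "
from h import *
go([572.8,-166.5,98],93.26);print(get_obs()['moment'])"
```

```text
t 7.7 pos [ 573.7 -168.2  116.6] yaw 93.23 tilt 0.11 F [ 0.2 -0.4 -1.6] w 39.7 g 29.996492564678192
shift/100 [ 0.018 -0.008  0.186] shift in present axes [ 0.018 -0.008  0.186] turn about z /45: -0.001
[-0.04939063 -0.03469267  0.06582106]
```

Call:
{"method": "jog_arm", "body": {
  "commands": [
    [-1,[0,0,0.03],[0,0,0]],
    [-1,[0,0,0.03],[0,0,0]],
    [-1,[0,0,0.03],[0,0,0]],
    [-1,[0,0,0.02],[0,0,0]],
    [-1,[0,0,0],[0,0,0]],
    [-1,[0,0,0],[0,0,0]]
  ]
}}

```text
t: 8.3
ee_pos: [572.9, -168.0, 104.4]
orientation: [-2.158, -2.283, 0.0]
ft_force: [-0.7, -0.4, -3.1]
width: 39.1
grasp_force: 30.0
```

Call:
{"method": "jog_arm", "body": {
  "commands": [
    [-1,[0,0,0.01],[0,0,0]],
    [-1,[0,0,0.01],[0,0,0]],
    [-1,[0,0,0],[0,0,0]],
    [-1,[0,0,0],[0,0,0]]
  ]
}}

```text
t: 8.7
ee_pos: [573.0, -168.0, 102.5]
orientation: [-2.158, -2.283, 0.0]
ft_force: [-0.1, 0.6, -3.0]
width: 39.1
grasp_force: 30.0
```

Call:
{"method": "jog_arm", "body": {
  "commands": [
    [-1,[0,0,0.01],[0,0,0]],
    [-1,[0,0,0.005],[0,0,0]],
    [-1,[0,0,0],[0,0,0]],
    [-1,[0,0,0],[0,0,0]]
  ]
}}

```text
t: 9.1
ee_pos: [573.0, -168.0, 101.0]
orientation: [-2.158, -2.283, 0.0]
ft_force: [-0.5, 0.5, -2.8]
width: 39.5
grasp_force: 30.0
```

Call:
{"method": "jog_arm", "body": {
  "commands": [
    [-1,[0,0,0.01],[0,0,0]],
    [-1,[0,0,0],[0,0,0]],
    [-1,[0,0,0],[0,0,0]]
  ]
}}

```text
t: 9.4
ee_pos: [573.0, -168.0, 100.0]
orientation: [-2.158, -2.283, 0.0]
ft_force: [0.4, -0.5, -2.5]
width: 39.4
grasp_force: 30.0
```

Call:
{"method": "jog_arm", "body": {
  "commands": [
    [-1,[0,0,0.01],[0,0,0]],
    [-1,[0,0,0],[0,0,0]],
    [-1,[0,0,0],[0,0,0]]
  ]
}}

```text
t: 9.7
ee_pos: [573.1, -168.0, 99.0]
orientation: [2.158, 2.283, 0.0]
ft_force: [0.2, 0.9, -2.1]
width: 39.2
grasp_force: 30.0
```

Call:
{"method": "jog_arm", "body": {
  "commands": [
    [-1,[0,0,0.005],[0,0,0]],
    [-1,[0,0,0],[0,0,0]],
    [-1,[0,0,0],[0,0,0]]
  ]
}}

```text
t: 10.0
ee_pos: [573.4, -168.0, 98.7]
orientation: [2.157, 2.283, 0.001]
ft_force: [1.0, 0.8, -0.5]
width: 39.6
grasp_force: 30.0
```

Contact has started: the upward force is rising, with a small push towards +x.

Call:
{"method": "jog_arm", "body": {
  "commands": [
    [-1,[0,0.005,0.005],[0,0,0]],
    [-1,[0,0,0],[0,0,0]],
    [-1,[0,0,0],[0,0,0]]
  ]
}}

```text
t: 10.3
ee_pos: [573.7, -168.0, 98.4]
orientation: [2.158, 2.283, 0.001]
ft_force: [0.8, 0.3, 4.5]
width: 39.4
grasp_force: 30.0
```

Call:
{"method": "jog_arm", "body": {
  "commands": [
    [-1,[0,0,0.004],[0,0,0]],
    [-1,[0,0,0],[0,0,0]],
    [-1,[0,0,0],[0,0,0]]
  ]
}}

```text
t: 10.6
ee_pos: [573.8, -167.9, 98.3]
orientation: [2.158, 2.283, 0.001]
ft_force: [-1.4, 0.8, 7.1]
width: 39.4
grasp_force: 30.0
```

Call:
{"method": "jog_arm", "body": {
  "commands": [
    [-1,[0,0,-0.002],[0,0,0]],
    [-1,[0,0,0],[0,0,0]],
    [-1,[0,0,0],[0,0,0]],
    [-1,[0,0,0],[0,0,0]]
  ]
}}

```text
t: 11.0
ee_pos: [573.8, -167.9, 98.3]
orientation: [2.158, 2.283, 0.001]
ft_force: [-0.4, 1.5, 6.0]
width: 39.7
grasp_force: 30.0
```

```bash
python3 -c "
from h import *
go([573.8,-168,98],93.26);o=get_obs();print(o['moment'])"
```

```text
t 11.0 pos [ 573.8 -167.9   98.3] yaw 93.22 tilt 0.04 F [-0.4  1.5  6. ] w 39.7 g 30.000254809856415
shift/100 [-0.001  0.     0.003] shift in present axes [-0.001  0.     0.003] turn about z /45: -0.001
[ 0.20549443  0.00377884 -0.21979011]
```

Call:
{"method": "jog_arm", "body": {
  "commands": [
    [-1,[0,0,-0.0015],[0,0,0]],
    [-1,[0,0,0],[0,0,0]],
    [-1,[0,0,0],[0,0,0]]
  ]
}}

```text
t: 11.3
ee_pos: [573.8, -168.0, 98.3]
orientation: [2.158, 2.283, 0.001]
ft_force: [-0.5, 0.9, 6.1]
width: 39.5
grasp_force: 30.0
```

Call:
{"method": "jog_arm", "body": {
  "commands": [
    [0.4,[0,0,0],[0,0,0]],
    [0.4,[0,0,0],[0,0,0]],
    [0.4,[0,0,0],[0,0,0]],
    [0.4,[0,0,0],[0,0,0]],
    [0.4,[0,0,0],[0,0,0]]
  ]
}}

```text
t: 11.8
ee_pos: [573.3, -167.9, 97.7]
orientation: [-2.157, -2.283, 0.0]
ft_force: [-0.3, 0.2, -0.2]
width: 61.3
grasp_force: 0.0
```

Call:
{"method": "jog_arm", "body": {
  "commands": [
    [0.4,[0,0,-0.1],[0,0,0]],
    [0.4,[0,0,-0.3],[0,0,0]],
    [0.4,[0,0,-0.4],[0,0,0]],
    [0.4,[0,0,-0.45],[0,0,0]],
    [0.4,[0,0,-0.45],[0,0,0]],
    [0.4,[0,0,-0.2],[0,0,0]],
    [0.4,[0,0,0],[0,0,0]],
    [0.4,[0,0,0],[0,0,0]]
  ]
}}

```text
t: 12.6
ee_pos: [573.1, -167.8, 288.0]
orientation: [2.158, 2.283, 0.0]
ft_force: [0.2, 0.4, -1.0]
width: 61.5
grasp_force: 0.0
```

```bash
cat > j.py <<'E'
from h import *
a=np.radians(93.26);ex=np.array([np.cos(a),np.sin(a)]);ey=np.array([-ex[1],ex[0]]);c=np.array([577.4,-166.2])
def jig(d):
    W=cloud(d).reshape(-1,3);W=W[~np.isnan(W[:,0])];return np.c_[(W[:,:2]-c)@ex,(W[:,:2]-c)@ey,W[:,2]]
def w(x,y): return c+ex*x+ey*y
E
python3 -c "
from j import *
go([573.8,-168,98],93.26)
d=get_image('side');cv2.imwrite('pics/s2.png',d['image']);J=jig(d)
q=J[(abs(J[:,0])<110)&(abs(J[:,1]-4)<25)&(J[:,2]>110)&(J[:,2]<160)]
for x in range(-100,100,25):
    k=q[abs(q[:,0]-x-12)<12]
    if len(k)>5:
        A=np.c_[2*k[:,1:],np.ones(len(k))];s=np.linalg.lstsq(A,(k[:,1:]**2).sum(1),rcond=None)[0];print(x+12,len(k),np.percentile(k[:,2],97).round(1),s[:2].round(1),np.sqrt(s[2]+s[0]**2+s[1]**2).round(1))
q=J[(J[:,2]>150)&(J[:,0]>60)&(J[:,0]<100)&(J[:,1]<-30)&(J[:,1]>-100)&(J[:,2]<250)]
for z in range(150,250,10):
    k=q[abs(q[:,2]-z-5)<5]
    if len(k)>2: print(z+5,len(k),k[:,1].min().round(1),k[:,1].max().round(1))
"
```

```text
t 12.6 pos [ 573.1 -167.8  288. ] yaw 93.24 tilt 0.02 F [ 0.2  0.4 -1. ] w 61.5 g 0.0
shift/100 [-0.002  0.006  1.9  ] shift in present axes [-0.002  0.006  1.9  ] turn about z /45: -0.0
-88 104 139.2 [  4.2 115.1] 23.1
-63 119 138.5 [  4.4 115. ] 22.9
-38 105 138.6 [  6.  117.9] 20.0
-13 113 138.9 [  6.1 118.7] 19.4
12 118 138.5 [  5.9 118.2] 19.8
37 131 138.7 [  5.9 118.7] 19.5
62 154 138.4 [  4.4 115. ] 22.8
87 285 138.1 [  5.1 119.2] 17.7
155 66 -78.1 -59.1
165 23 -71.8 -59.4
175 25 -67.3 -56.2
185 26 -63.6 -51.7
195 29 -60.5 -48.3
205 13 -54.1 -39.6
215 47 -53.3 -34.8
225 47 -49.9 -34.1
235 78 -46.1 -35.1
```

View pics/s2.png

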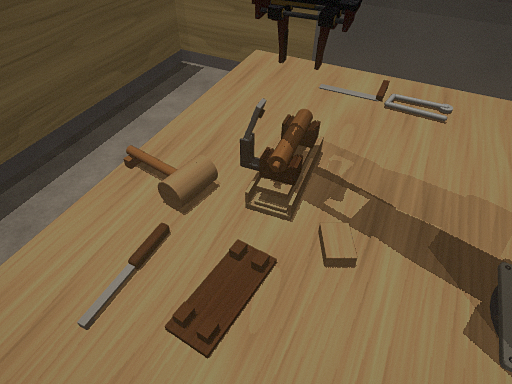

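The roller is bedded and level: its axis is at z≈117, jig y≈3.7, with the clamp upright behind it at (255,130). So the hinge is at jig (80, -71.3, 145). I'll shut the fingers, move behind the clamp's outer face and work out the arc.

Call:
{"method": "jog_arm", "body": {
  "commands": [
    [-1,[0,0.3,0],[0,0,0]],
    [-1,[0.25,0.3,0],[0,0,0]],
    [-1,[0.3,0.3,0],[0,0,0]],
    [-1,[0.26,0,0],[0,0,0]],
    [-1,[0,0,0.2],[0,0,0]],
    [-1,[0,0,0.25],[0,0,0]],
    [-1,[0,0,0.15],[0,0,0]],
    [-1,[0,0,0],[0,0,0]],
    [-1,[0,0,0],[0,0,0]]
  ]
}}

```text
t: 13.55
ee_pos: [658.6, -82.2, 227.3]
orientation: [-2.157, -2.282, 0.001]
ft_force: [-0.2, -0.5, 0.5]
width: 0.7
grasp_force: 0.0
```

```bash
python3 -c "
from j import *
o=get_obs();p=o['ee_pos'];print('jig',((p[:2]-c)@ex).round(1),((p[:2]-c)@ey).round(1),p[2].round(1),o['ft_force'].round(1),o['width'],o['t'])
prev=None
for t in [1.23,1.1,1.0,.9,.8,.7,.6,.5,.4,.3,.2,.1,.05,0]:
    r=90-6*t/1.23;q=np.array([-71.3+r*np.cos(t)-8*np.sin(t)-13.5,145.1+r*np.sin(t)+8*np.cos(t)])
    print(t,q.round(1),'' if prev is None else (-(q-prev)/100).round(3));prev=q
d=get_image('side');cv2.imwrite('pics/s3.png',cv2.resize(d['image'][40:240,150:400],None,fx=3,fy=3))
"
```

```text
jig 79.3 -85.8 227.3 [-0.2 -0.5  0.5] 0.6991604855775216 13.55
1.23 [-64.3 226.9] 
1.1 [-53.5 224.2] [-0.107  0.028]
1.0 [-45.5 221.1] [-0.08   0.031]
0.9 [-37.9 217.1] [-0.077  0.039]
0.8 [-30.6 212.4] [-0.073  0.047]
0.7 [-23.7 207. ] [-0.068  0.054]
0.6 [-17.5 200.9] [-0.063  0.061]
0.5 [-11.8 194.1] [-0.057  0.068]
0.4 [ -6.8 186.8] [-0.05   0.073]
0.3 [ -2.6 178.9] [-0.042  0.078]
0.2 [  0.9 170.6] [-0.034  0.083]
0.1 [  3.5 162. ] [-0.026  0.086]
0.05 [  4.4 157.6] [-0.01   0.044]
0 [  5.2 153.1] [-0.008  0.045]
```

View pics/s3.png

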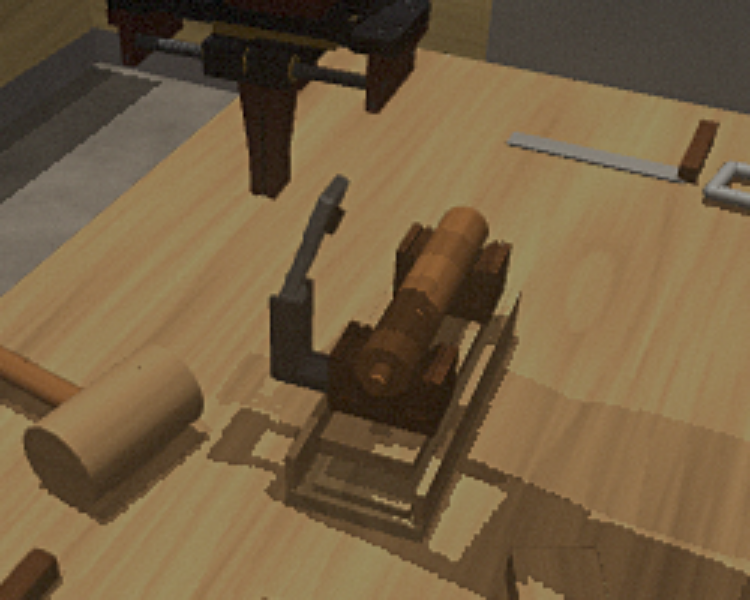

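Shut fingers at (270,190) are behind the clamp end at (335,185), at the right height. I'll push over along the arc.

Call:
{"method": "jog_arm", "body": {
  "commands": [
    [-1,[0,-0.1,0],[0,0,0]],
    [-1,[0,-0.08,0],[0,0,0]],
    [-1,[0,-0.04,0],[0,0,0]],
    [-1,[0,-0.05,0.014],[0,0,0]],
    [-1,[0,-0.05,0.014],[0,0,0]],
    [-1,[0,-0.04,0.015],[0,0,0]],
    [-1,[0,-0.04,0.016],[0,0,0]],
    [-1,[0,0,0],[0,0,0]]
  ]
}}

```text
t: 14.4
ee_pos: [618.3, -84.3, 221.9]
orientation: [-2.158, -2.283, 0.001]
ft_force: [0.5, -0.8, 1.0]
width: 0.4
grasp_force: 0.3
```

Call:
{"method": "jog_arm", "body": {
  "commands": [
    [-1,[0,-0.077,0.039],[0,0,0]],
    [-1,[0,-0.073,0.047],[0,0,0]],
    [-1,[0,-0.068,0.054],[0,0,0]],
    [-1,[0,-0.063,0.061],[0,0,0]],
    [-1,[0,0,0],[0,0,0]]
  ]
}}

```text
t: 14.9
ee_pos: [588.9, -85.8, 200.5]
orientation: [-2.156, -2.281, 0.003]
ft_force: [-1.3, 0.1, -0.2]
width: 0.6
grasp_force: 0.0
```

```bash
python3 -c "
from j import *
o=get_obs();p=o['ee_pos'];print('jig',((p[:2]-c)@ex).round(1),((p[:2]-c)@ey).round(1),p[2].round(1),o['ft_force'].round(1),o['t'])
d=get_image('side');cv2.imwrite('pics/s4.png',cv2.resize(d['image'][40:240,150:400],None,fx=3,fy=3))
"
```

```text
jig 79.7 -16.0 200.5 [-1.3  0.1 -0.2] 14.9
```

View pics/s4.png

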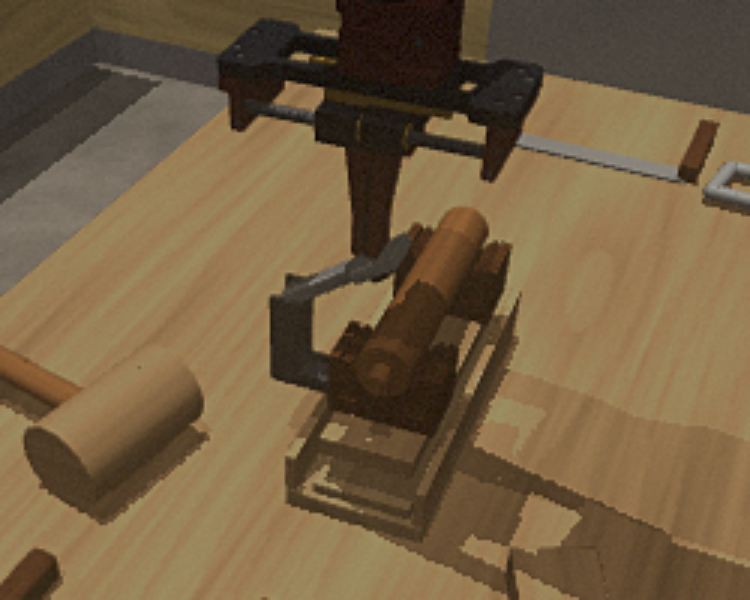

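The clamp arm is halfway over, with the fingertips on its end plate at (370,250), and the roller is undisturbed. Continuing.

Call:
{"method": "jog_arm", "body": {
  "commands": [
    [-1,[0,-0.06,0.066],[0,0,0]],
    [-1,[0,-0.055,0.073],[0,0,0]],
    [-1,[0,-0.045,0.078],[0,0,0]],
    [-1,[0,-0.035,0.07],[0,0,0]],
    [-1,[0,-0.026,0.05],[0,0,0]],
    [-1,[0,0,0.03],[0,0,0]],
    [-1,[0,0,0],[0,0,0]],
    [-1,[0,0,0],[0,0,0]]
  ]
}}

```text
t: 15.75
ee_pos: [568.4, -87.0, 165.0]
orientation: [-2.157, -2.283, 0.001]
ft_force: [0.4, 0.0, 0.2]
width: 0.2
grasp_force: 0.0
```

Call:
{"method": "jog_arm", "body": {
  "commands": [
    [-1,[0,0,0.02],[0,0,0]],
    [-1,[0,0,0.02],[0,0,0]],
    [-1,[0,0,0.01],[0,0,0]],
    [-1,[0,0,0],[0,0,0]],
    [-1,[0,0,0],[0,0,0]]
  ]
}}

```text
t: 16.25
ee_pos: [568.9, -87.1, 160.2]
orientation: [2.158, 2.283, 0.0]
ft_force: [0.1, 1.0, -0.3]
width: 0.4
grasp_force: 0.0
```

Call:
{"method": "jog_arm", "body": {
  "commands": [
    [-1,[0,0,0.01],[0,0,0]],
    [-1,[0,0,0.005],[0,0,0]],
    [-1,[0,0,0],[0,0,0]],
    [-1,[0,0,0],[0,0,0]]
  ]
}}

```text
t: 16.65
ee_pos: [568.8, -87.1, 158.8]
orientation: [2.158, 2.283, 0.0]
ft_force: [-0.8, 0.1, 2.0]
width: 0.6
grasp_force: 0.7
```

Call:
{"method": "jog_arm", "body": {
  "commands": [
    [-1,[0,0,0.01],[0,0,0]],
    [-1,[0,0,0.01],[0,0,0]],
    [-1,[0,0,0],[0,0,0]],
    [-1,[0,0,0],[0,0,0]]
  ]
}}

```text
t: 17.05
ee_pos: [568.7, -87.1, 156.6]
orientation: [-2.158, -2.283, -0.0]
ft_force: [0.2, -0.3, 0.6]
width: 0.7
grasp_force: 0.1
```

Call:
{"method": "jog_arm", "body": {
  "commands": [
    [-1,[0,0,0.01],[0,0,0]],
    [-1,[0,0,0.005],[0,0,0]],
    [-1,[0,0,0],[0,0,0]],
    [-1,[0,0,0],[0,0,0]]
  ]
}}

```text
t: 17.45
ee_pos: [568.8, -87.1, 155.2]
orientation: [2.158, 2.283, 0.0]
ft_force: [-0.4, 0.4, 0.5]
width: 0.2
grasp_force: 0.2
```

Call:
{"method": "jog_arm", "body": {
  "commands": [
    [-1,[0,0,0.01],[0,0,0]],
    [-1,[0,0,0],[0,0,0]],
    [-1,[0,0,0],[0,0,0]]
  ]
}}

```text
t: 17.75
ee_pos: [568.8, -87.1, 154.2]
orientation: [2.158, 2.283, 0.0]
ft_force: [0.8, 0.3, 0.6]
width: 0.1
grasp_force: 0.4
```

Call:
{"method": "jog_arm", "body": {
  "commands": [
    [-1,[0,0,0.008],[0,0,0]],
    [-1,[0,0,0],[0,0,0]],
    [-1,[0,0,0],[0,0,0]]
  ]
}}

```text
t: 18.05
ee_pos: [568.8, -87.1, 153.8]
orientation: [2.158, 2.283, 0.0]
ft_force: [-3.0, 1.0, 5.1]
width: 0.5
grasp_force: 2.6
```

Call:
{"method": "jog_arm", "body": {
  "commands": [
    [-1,[0,0,0.006],[0,0,0]],
    [-1,[0,0,0],[0,0,0]],
    [-1,[0,0,0],[0,0,0]]
  ]
}}

```text
t: 18.35
ee_pos: [568.8, -87.1, 153.7]
orientation: [2.158, 2.283, 0.0]
ft_force: [-4.6, 1.1, 9.1]
width: 0.7
grasp_force: 4.9
```

Call:
{"method": "jog_arm", "body": {
  "commands": [
    [-1,[0,0,0.005],[0,0,0]],
    [-1,[0,0,0],[0,0,0]],
    [-1,[0,0,0],[0,0,0]]
  ]
}}

```text
t: 18.65
ee_pos: [568.8, -87.1, 153.6]
orientation: [2.158, 2.283, 0.0]
ft_force: [-4.9, 0.8, 13.2]
width: 0.6
grasp_force: 6.7
```

That is 13 N at the wrist, less about 3 N of hinge friction, so roughly 10 N on the roller. I'll hold briefly and then retreat straight up.

Call:
{"method": "jog_arm", "body": {
  "commands": [
    [-1,[0,0,0],[0,0,0]],
    [-1,[0,0,0],[0,0,0]],
    [-1,[0,0,0],[0,0,0]]
  ]
}}

```text
t: 18.95
ee_pos: [568.8, -87.1, 153.5]
orientation: [2.158, 2.283, 0.0]
ft_force: [-4.7, 1.1, 13.5]
width: 0.2
grasp_force: 6.7
```

Call:
{"method": "jog_arm", "body": {
  "commands": [
    [-1,[0,0,-0.02],[0,0,0]],
    [-1,[0,0,-0.05],[0,0,0]],
    [-1,[0,0,-0.2],[0,0,0]],
    [-1,[0,0,-0.4],[0,0,0]],
    [-1,[0,0,-0.45],[0,0,0]],
    [-1,[0,0,-0.3],[0,0,0]],
    [-1,[0,0,0],[0,0,0]],
    [-1,[0,0,0],[0,0,0]]
  ]
}}

```text
t: 19.75
ee_pos: [568.8, -87.1, 294.6]
orientation: [2.157, 2.283, 0.001]
ft_force: [-0.5, -0.3, -1.2]
width: 0.4
grasp_force: 0.0
```

```bash
python3 -c "
from j import *
o=get_obs();print(o['t'],o['ee_pos'],o['ft_force'].round(1))
d=get_image('side');J=jig(d);cv2.imwrite('pics/s5.png',cv2.resize(d['image'][40:240,150:400],None,fx=3,fy=3))
q=J[(abs(J[:,0])<110)&(abs(J[:,1]-4)<25)&(J[:,2]>110)&(J[:,2]<160)]
for x in (-80,-40,0,40): print(x,np.percentile(q[abs(q[:,0]-x)<12,2],97).round(1))
k=J[(abs(J[:,0]-80)<14)&(J[:,2]>145)&(J[:,2]<175)]
for y in range(-50,40,10):
    m=k[abs(k[:,1]-y)<5]
    if len(m)>2: print(y,len(m),np.median(m[:,2]).round(1))
"
```

```text
19.75 [568.80693066 -87.09560583 294.58039876] [-0.5 -0.3 -1.2]
-80 138.5
-40 138.6
0 138.8
40 139.0
-50 38 153.6
-40 38 153.4
-30 43 153.2
-20 36 153.3
-10 40 153.8
0 43 153.8
10 44 153.8
20 44 153.9
30 22 152.6
```

View pics/s5.png

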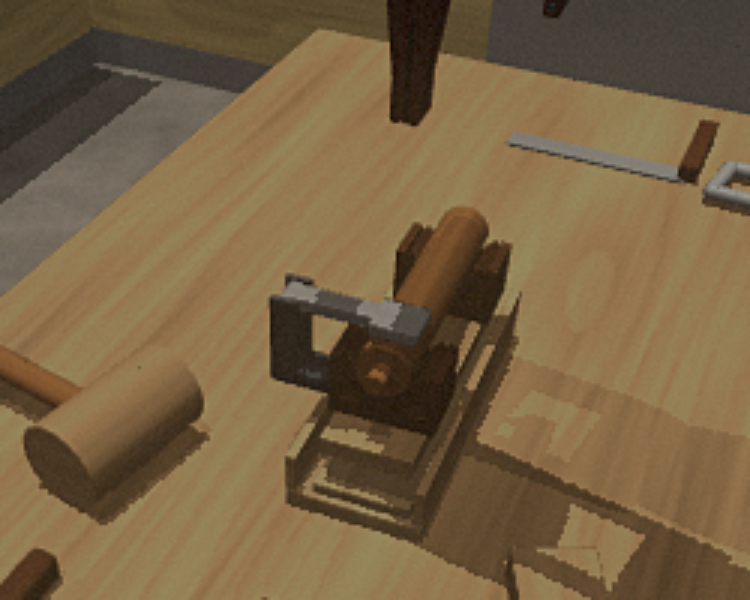

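The clamp arm lies level across the roller, from (290,290) to (410,320). The roller is still bedded and level, and the gripper is clear.

```bash
python3 -c "
from workcell import close_job
print(close_job())"
```

```text
the job is handed in; nothing more can be done
None
```

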